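# Tip out the coffee machine's drip grid and stand it in the rack

### The job

The coffee machine's drip grid needs to drain: press down its back end, under the spout, so that its front end tips up out of the tray, then take the grid by the raised end, lift it out and stand it on end in a free slot of the little wire draining rack. Do not drop it, and leave the espresso cup and the little bowl where they are.

Things in the scene. Friction and masses are not known exactly. Their poses are not given: they have to be found in the camera images.
- drip_grid: loose slotted steel grid, 96 (x) by 60 (y) mm, 0.12 to 0.26 kg; origin: centre of its underside, z out of its top face, -x to its front end. Top face at z = 14 mm, turned-down edge to z = 5 mm, a cross rod 6 mm thick below it (axis along y at x = 6, z = 3 mm). At the start it lies flush in the drip tray, with gaps of 2 mm (14 mm behind it): no room to grip it
- press_mark (a point): black dot on the grid's top, 14 mm from its back end: the place to press. The grid rocks on its cross rod: a push of a few newtons sinks it about 13 mm to a stop and tips the front end up by about 26 degrees; let go, it stays tipped. A tool here must lean about 30 to 40 degrees to the machine's front: the spout and head are above, the rising front end is below
- front_edge (a point): middle of the grid's front edge, half way down the turned-down edge (grid frame -48, 0, 9.5 mm). Tipped, it stands about 18 mm over the tray's rim, so that the grid can be gripped there across its 60 mm width; it then lifts straight up and out
- coffee_machine: slim red coffee machine, fixed; origin on the worktop under the middle of the grid as it lies in the tray, +x to the back. Black tray 72 mm wide, x = -54 to 66 mm. Column 120 mm wide from x = 66 mm back. The brew head (120 mm wide) overhangs the tray from x = 14 mm back, 212 mm above the worktop; its spout (18 mm thick, at x = 40 mm) comes down to 183 mm
- tray_center (a point): point in the drip tray's mouth, level with its rim, 50 mm above the worktop: the middle of the grid's top face while it lies flush
- rack: small wire rack, fixed, 139 (x) by 126 (y) mm; origin on the worktop under its middle. Four hoops, 45 mm wide (y), 73 mm high, cross it at x = -30, 0, 30, 60 mm, leaning 15 degrees with tops to -x. Outer rim wire 41 mm high. Slots between hoops are 24 mm wide, square to the hoops; the rear one holds a saucer 110 mm across, front and middle ones are free
- front_slot (a point): middle of the floor of the free front slot (rack frame -15, 0, 14 mm), level with the two floor wires (y = -20 and 20 mm) that the grid's short end stands on; the grid's width goes along the rack's y and it leans like the hoops
- middle_slot (a point): the same for the free middle slot (rack frame 15, 0, 14 mm)
- espresso_cup: white espresso cup with a handle, 62 mm wide, 56 mm high, right of the drip tray; origin: centre of its foot
- oval_bowl: small cream oval bowl, 82 by 102 mm, 38 mm high, left of the rack; origin: centre of its foot
There are look-alikes about, which are no part of the job. Of the things that look like the drip_grid, the larger one is meant.

How it is judged:
On the way, in this order (a step that is already met when the one before it is completed fails the run):
1. the back end is pressed down and the grid is tipped in its tray, front end up by more than 17 degrees (angle between drip_grid's own z axis and vertical above 0.3 rad and distance between drip_grid and tray_center below 0.03 m and z of front_edge in the frame of coffee_machine above 0.055 m and z of press_mark in the frame of coffee_machine below 0.045 m), for 0.2 s.
2. the grid is lifted out, clear of the tray (height (world z) of press_mark above 0.06 m and distance between drip_grid and tray_center above 0.06 m), for 0.1 s.
At the end, for the whole second after the job is handed in: The grid stands at rest on one of its short ends on the floor wires of the rack's front or middle slot: its length within 0.62 rad of vertical, its origin within 20 mm of the rack's middle line, 45 to 70 mm above the worktop, and between 50 mm in front of and 18 mm behind the rack's origin (angle between the x axis of drip_grid and the z axis of rack, either way round below 0.62 rad and x of drip_grid in the frame of rack between -0.05 and 0.018 m and y of drip_grid in the frame of rack between -0.02 and 0.02 m and z of drip_grid in the frame of rack between 0.045 and 0.07 m and linear speed of drip_grid below 0.02 m/s); the robot touches nothing.
It fails at once if the espresso cup or the little bowl is moved more than 40 mm (distance of any of espresso_cup, oval_bowl from where it was at the start of the episode above 0.04 m).
It fails at once if the grid is dropped or flung (faster than 1.5 m/s) (linear speed of drip_grid above 1.5 m/s).
It also fails if it takes over 54 s, if anything falls off the work surface, if the arm or the gripper's body presses on something with over 40 N, if the wrist force passes 120 N, or if a joint passes its speed limit or range.

### The arm

A 6-joint arm with a two-finger parallel gripper is mounted at the origin on a cart in front of the work surface, level with it; the furniture and walls round the work are solid. World frame = base frame: x ahead of the robot, y to its left, z up, the work surface at z = 0. Lengths are in m, angles in rad, forces in N, time in s.
With the tool pointing down it reaches from about 0.325 to 0.775 m from the base axis. Payload 5.5 kg.
Tool frame: the origin (TCP) lies at the very end of the fingers, on their centre line; the grasp point (between the pads) lies 19 mm behind it; z points along the fingers, y is the line along which they close (so a half turn about z gives the same grasp; the last joint's range is limited). The gripper opens to 85 mm and grips with 20 to 120 N. Pads are 22 mm wide; open, the fingers measure 114 mm over their backs; the gripper's body (76 mm by 85 mm) begins 54 mm behind the grasp point. The pads swing forward as they close: fully open they stand 13 mm farther back than shut.
Start: joints at [-0.057, 0.091, 1.231, -0, 1.82, -0.057], TCP at [0.6, -0, 0.231] pointing down, gripper open.
Joint ranges: [-2.87, 2.87], [-0.86, 2.18], [0.17, 2.46], [-1.51, 4.65], [0.06, 2.69], [-2.65, 2.65]. Speed limits (rad/s): [2.57, 2.57, 3.01, 3.14, 3.14, 3.14].

### API

Orientations are given as [roll, pitch, yaw] about the fixed x, y, z axes, in that order (R = Rz(yaw) Ry(pitch) Rx(roll)).
In Python, from cell import manip gives the robot as it stands. Calls block until the motion is done:
- manip.move_pose(position, orientation): joint-space move of the TCP to a pose.
- manip.movel(position, velocity=0.15, rotation=None, f_stop=None): straight line of the TCP; rotation=None keeps the orientation; velocity is the mean speed in m/s. With f_stop (N) it stops when the force on the tool has changed by that much, and returns True; else False.
- manip.movej(angles): joint-space move.
- manip.set_gripper(opening): finger opening in m; the grip force is fixed at half the most; returns when the fingers have stopped.
- manip.dwell(seconds).
- manip.solve_ik(position, orientation): joint angles nearest the present ones, or None.
- manip.sense(): the state.
- manip.camera(name): name is "scene" or "side" or "wrist"; returns a dict with "frame" (420x560x3 uint8, red, green, blue), "z_map" (420x560 float32, m along the optical axis (not along the pixel's ray), 0 where there is no reading), "fx", "fy", "cx", "cy" (pixels), "distortion" ([k1, k2, p1, p2, k3] as OpenCV has them; the pictures are not rectified), "pose" (4x4, takes a point from camera to world coordinates); the wrist camera has in their place "hand_eye" (4x4, takes a point from camera to tool coordinates, whose origin is the TCP and whose axes are the flange's). Camera axes: x right, y up, looking along -z (the intrinsics and any distortion apply to the point x, -y, -z); pixel columns grow to the right and rows downward; lengths in m; the calibration is good to about 2 mm. A picture is of the moment at which its call begins: read the wrist's pose just before it.
A pose or a line that the arm cannot do raises manip.MotionError and nothing moves.
- manip.finish_job(): hands the job in; it is judged then, once.
Trained networks look in the newest picture that a camera, given by its name, has taken for a name from the list of things; names that differ only in an ending like _2 or _b are one class to them, and where a whole thing is asked for, a point or a joint stands for the part that bears it (a point fixed in the world has none). Each returns a list of dicts, best first, with "confidence" (0 to 1); they miss things now and then, are a little off and sometimes report something else, mostly with a low value. They report only what shows in the picture. A call takes as long as a camera call. They do not tell look-alikes from the thing itself.
- manip.look_for(camera, query): "pixel" ([row, column] in pixels, amid what is visible of it).
- manip.cut_out(camera, query): "pixels" (420x560 bool, what is visible of it) and "pixel" ([row, column] in pixels, amid what is visible of it).
- manip.landmark_of(camera, query): "pixel" ([row, column] in pixels: a listed point, or the origin of a listed thing).
The state is a dict: "t": time; "joints": joint angles; "joint_vel": joint speeds; "effort": joint torques, N m; "ee_pos": TCP position; "tcp_rot": TCP orientation; "ft_force": force on the tool from outside, world axes, zero at the start; "wrist_torque": the same for the moment, N m; "finger_gap": finger opening in m; "grasp_force": force on a finger pad.
Only numpy, scipy, OpenCV 4.12 (cv2) and the standard library are available. Lean on these libraries where they do the work, as an engineer would, in place of code of your own. Each camera call takes 0.05 s, during which the arm holds its last target. There are 200 camera calls.

## Working session

There is one attempt and no reset: what is moved stays moved. The work goes in short steps, each a Python script; the robot and the scene stay as the last script left them, time stands still between calls to the robot, and variables do not carry over. Pictures are saved under pics/ and viewed, at most 10 in all, crops included, and the job is handed in when it is done.

```bash
mkdir -p pics; cat > h.py <<'E'
import numpy as np, cv2
from cell import manip
from scipy.spatial.transform import Rotation as R
def pose(c,s):
    if 'pose' in c: return np.array(c['pose'])
    T=np.eye(4);T[:3,:3]=R.from_euler('xyz',s['tcp_rot']).as_matrix();T[:3,3]=s['ee_pos'];return T@np.array(c['hand_eye'])
def shot(n):
    s=manip.sense();c=manip.camera(n);c['T']=pose(c,s);return c
def ray(c,px):
    K=np.array([[c['fx'],0,c['cx']],[0,c['fy'],c['cy']],[0,0,1.]])
    u=cv2.undistortPoints(np.array([[[px[1],px[0]]]],float),K,np.array(c['distortion'],float))[0,0]
    return c['T'][:3,:3]@np.array([u[0],-u[1],-1.]), c['T'][:3,3]
def at_z(c,px,z):
    d,o=ray(c,px);return o+d*(z-o[2])/d[2]
def at_depth(c,px):
    d,o=ray(c,px);r,q=int(px[0]),int(px[1]);w=c['z_map'][r-1:r+2,q-1:q+2];w=w[w>0]
    return o+d*np.median(w) if w.size else None
def cloud(c,mask):
    rr,cc=np.nonzero(mask&(c['z_map']>0))
    K=np.array([[c['fx'],0,c['cx']],[0,c['fy'],c['cy']],[0,0,1.]])
    u=cv2.undistortPoints(np.stack([cc,rr],1).astype(float)[:,None],K,np.array(c['distortion'],float))[:,0]
    z=c['z_map'][rr,cc][:,None]
    return (np.hstack([u[:,:1],-u[:,1:],-np.ones((len(u),1))])*z)@c['T'][:3,:3].T+c['T'][:3,3]
def save(c,n): cv2.imwrite('pics/'+n,c['frame'][:,:,::-1])
E
python3 - <<'E'
from h import *
np.set_printoptions(precision=4,suppress=True)
for n in ['scene','side']:
    c=shot(n);save(c,n+'0.png');print(n,c['T'][:3,3])
    for q in ['drip_grid','press_mark','front_edge','coffee_machine','tray_center','rack','front_slot','middle_slot','espresso_cup','oval_bowl']:
        for d in manip.landmark_of(n,q)[:3]:
            print(q,round(d['confidence'],2),np.round(d['pixel']),at_depth(c,d['pixel']))
E
```

```text
scene [-0.2406 -0.6172  0.6533]
drip_grid 0.71 [280. 332.] [ 0.4383 -0.3114  0.0064]
drip_grid 0.59 [230. 330.] [ 0.556  -0.2395  0.0471]
press_mark 0.62 [222. 333.] [ 0.5882 -0.2323  0.0488]
press_mark 0.59 [276. 338.] [ 0.4554 -0.3168  0.0089]
press_mark 0.57 [222. 231.] [ 0.5003  0.0301 -0.0031]
front_edge 0.83 [237. 315.] [ 0.5066 -0.2252  0.0482]
front_edge 0.71 [285. 320.] [ 0.4098 -0.2985  0.0056]
tray_center 0.64 [225. 327.] [ 0.5671 -0.2243  0.0492]
rack 0.6 [228. 236.] [ 0.4408 -0.0374  0.0378]
front_slot 0.68 [222. 233.] [ 0.5039  0.0285 -0.0041]
middle_slot 0.97 [216. 239.] [0.5298 0.0265 0.0012]
middle_slot 0.55 [263. 374.] [ 0.5164 -0.3749  0.0316]
espresso_cup 0.89 [262. 372.] [ 0.5145 -0.3715  0.0342]
espresso_cup 0.3 [203. 161.] [0.4364 0.2335 0.0175]
oval_bowl 0.62 [204. 160.] [0.4376 0.2418 0.0103]
side [ 0.2647 -1.0826  0.6196]
drip_grid 0.8 [276. 263.] [ 0.4371 -0.3118  0.0098]
drip_grid 0.58 [237. 302.] [ 0.5564 -0.2401  0.0489]
press_mark 0.88 [276. 273.] [ 0.4587 -0.3203  0.0117]
press_mark 0.64 [233. 314.] [ 0.5887 -0.2381  0.0517]
front_edge 0.82 [231. 277.] [ 0.5246 -0.1237  0.0012]
front_edge 0.8 [277. 250.] [ 0.4097 -0.3022  0.0069]
coffee_machine 0.77 [248. 298.] [ 0.5412 -0.2571  0.0287]
tray_center 0.87 [232. 300.] [ 0.5555 -0.2229  0.0518]
rack 0.86 [210. 256.] [ 0.4854 -0.0459  0.032 ]
front_slot 0.96 [204. 250.] [0.4863 0.0362 0.0109]
middle_slot 0.72 [205. 259.] [0.5119 0.0245 0.0092]
espresso_cup 0.97 [281. 313.] [ 0.5283 -0.3938  0.0359]
oval_bowl 0.83 [176. 226.] [0.4493 0.2125 0.033 ]
oval_bowl 0.21 [205. 258.] [0.5097 0.0253 0.0095]
```

View pics/scene0.png

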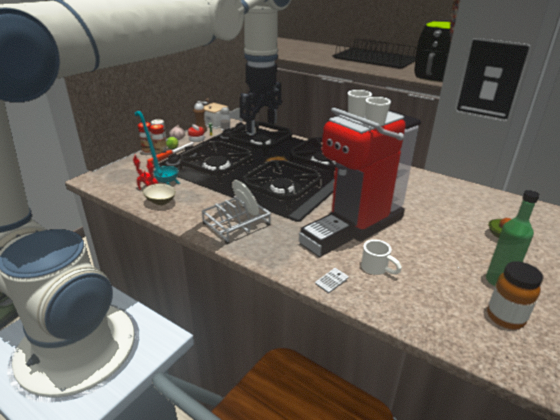

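View pics/side0.png

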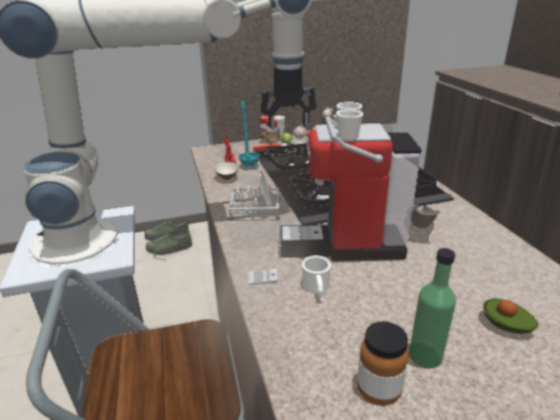

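The scene view shows the drip grid in the tray under the red machine (~row 230, col 328). The small look-alike grid lies on the worktop at (280,332), the rack at (215,237), the cup at (258,377) and the bowl at (195,158). The side view agrees. Next I'll look with the wrist camera up close.

```bash
cat >> h.py <<'E'
def ori(lean,yaw,flip=0):
    "tool z leaning: points down and toward heading yaw by lean; y across"
    z=np.array([np.sin(lean)*np.cos(yaw),np.sin(lean)*np.sin(yaw),-np.cos(lean)])
    y=np.array([np.sin(yaw),-np.cos(yaw),0])*(-1 if flip else 1)
    return R.from_matrix(np.stack([np.cross(y,z),y,z],1)).as_euler('xyz')
E
python3 - <<'E'
from h import *
np.set_printoptions(precision=4,suppress=True)
print(manip.sense()['tcp_rot'],manip.camera('wrist')['hand_eye'])
for f in (0,1):print(f,ori(0,0,f),manip.solve_ik([.5,-.22,.22],ori(.6,0,f)))
def look(p,o,nm,qs):
    manip.move_pose(p,o);c=shot('wrist');save(c,nm)
    for q in qs:
        for d in manip.landmark_of('wrist',q)[:3]:
            print(q,round(d['confidence'],2),np.round(d['pixel']),at_depth(c,d['pixel']))
    np.savez(nm[:-4],**{k:np.array(v) for k,v in c.items()})
look([.48,-.02,.26],ori(0,0),'w_rack.png',['rack','front_slot','middle_slot'])
look([.48,-.22,.22],ori(.5,0),'w_grid.png',['drip_grid','press_mark','front_edge','tray_center','coffee_machine'])
E
```

```text
[-3.1416  0.      1.5708] [[ 0.0005  0.9531  0.3027  0.0762]
 [ 1.     -0.     -0.0015  0.0005]
 [-0.0014  0.3027 -0.9531 -0.1428]
 [ 0.      0.      0.      1.    ]]
0 [3.1416 0.     0.    ] [-0.7108 -0.5342  1.8921  0.3897  1.3245  0.8532]
1 [3.1416 0.     3.1416] [-0.7108 -0.5342  1.8921  0.3897  1.3245 -2.2884]
rack 0.75 [168. 254.] [0.5155 0.002  0.1219]
front_slot 0.83 [180. 252.] [0.4812 0.0147 0.0003]
front_slot 0.3 [195.  74.] [0.4629 0.2525 0.0088]
drip_grid 0.86 [202. 282.] [ 0.5606 -0.2247  0.0503]
drip_grid 0.56 [307. 352.] [ 0.4436 -0.3075  0.0096]
press_mark 0.94 [170. 289.] [ 0.5992 -0.2328  0.0508]
front_edge 0.76 [244. 273.] [ 0.5154 -0.2146  0.0419]
front_edge 0.58 [336. 348.] [ 0.4102 -0.3014  0.0064]
tray_center 0.82 [205. 282.] [ 0.5582 -0.2239  0.0497]
coffee_machine 0.81 [208. 282.] [ 0.5545 -0.224   0.0501]
coffee_machine 0.38 [202. 284.] [ 0.5614 -0.2266  0.0492]
coffee_machine 0.38 [272.  83.] [ 0.4834 -0.007   0.0485]
```

View pics/w_grid.png

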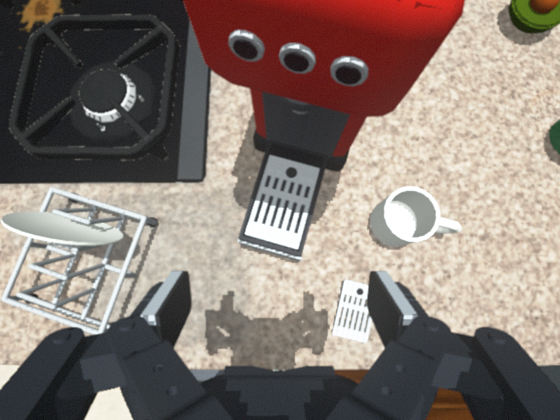

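View pics/w_rack.png

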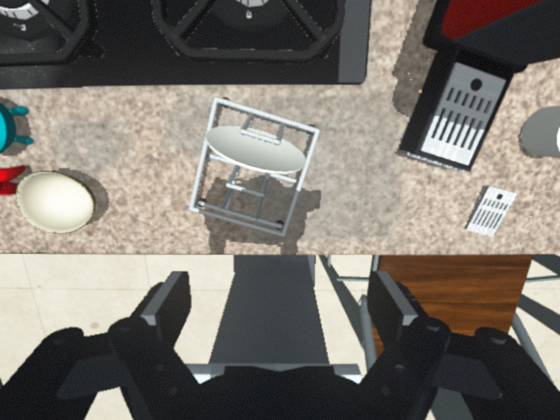

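The wrist views show the grid in the tray: press dot (172,291), front edge (247,270). The rack's rim corners are near (100,217), (128,320), (210,192) and (237,285), with the saucer in the rear slot. I'll refine the poses.

```bash
python3 - <<'E'
from h import *
np.set_printoptions(precision=4,suppress=True)
def load(n): 
    z=np.load(n);return {k:z[k] for k in z.files}
g=load('w_grid.npz');r=load('w_rack.npz')
for n,c,cs in [('rack',r,[(100,217),(128,320),(210,192),(237,285)]),('rackg',g,[(190,58),(221,155),(296,5),(331,100)])]:
    P=np.array([at_z(c,p,.041)[:2] for p in cs]);print(n,P.ravel(),P.mean(0),np.linalg.norm(P[0]-P[1]),np.linalg.norm(P[0]-P[2]),np.linalg.norm(P[2]-P[3]),np.linalg.norm(P[1]-P[3]))
    A=(P[0]+P[1]-P[2]-P[3]);print('yaw',np.arctan2(A[1],A[0]))
# depth-based rack rim
a=cloud(r,np.ones((420,560),bool))
s=a[(a[:,2]>.034)&(a[:,2]<.046)&(a[:,0]>.38)&(a[:,0]<.62)&(abs(a[:,1])<.14)]
print(len(s),cv2.minAreaRect(s[:,:2].astype(np.float32)))
# grid top
a=cloud(g,np.ones((420,560),bool))
for lo,hi in [(.045,.055)]:
    m=(a[:,2]>lo)&(a[:,2]<hi)&(a[:,0]>.48)&(a[:,0]<.66)&(a[:,1]<-.17)&(a[:,1]>-.3);print(m.sum(),cv2.minAreaRect(a[m][:,:2].astype(np.float32)))
for d in manip.cut_out('wrist','drip_grid')[:2]:
    b=cloud(g,d['pixels']);print(d['confidence'],d['pixel'],len(b),np.median(b,0),cv2.minAreaRect(b[:,:2].astype(np.float32)))
# tray corners as dark outline, press dot at z=.05
print('dot',at_z(g,(172,291),.05),'front mid',at_z(g,(247,269),.05))
big=lambda c,r0,r1,c0,c1:cv2.resize(c['frame'][r0:r1,c0:c1,::-1],None,fx=4,fy=4,interpolation=cv2.INTER_CUBIC)
A=big(g,140,270,230,335);B=big(r,85,250,180,330)
h=max(len(A),len(B));C=np.zeros((h,A.shape[1]+B.shape[1],3),np.uint8);C[:len(A),:A.shape[1]]=A;C[:len(B),A.shape[1]:]=B
C=cv2.resize(C,None,fx=.75,fy=.75);print(C.shape);cv2.imwrite('pics/crop1.png',C)
E
```

```text
rack [ 0.5787  0.0476  0.5487 -0.0683  0.451   0.0857  0.4155 -0.0294] [0.4985 0.0089] 0.11968459718844164 0.1333108308305912 0.1204525117334699 0.1387698995538841
yaw -0.2872538015969483
rackg [ 0.5781  0.0396  0.5411 -0.0796  0.4559  0.0845  0.4207 -0.0284] [0.4989 0.004 ] 0.12482609062120119 0.13018221068560842 0.11827189354735597 0.13077810160580156
yaw -0.37698897265145986
2713 ((0.5223677158355713, 0.009138256311416626), (0.148613840341568, 0.20496006309986115), 84.8449935913086)
5165 ((0.5723165273666382, -0.2305806279182434), (0.10929526388645172, 0.13110241293907166), 75.88561248779297)
0.93 [199.3, 279.4] 3912 [ 0.5656 -0.2254  0.0502] ((0.5702332258224487, -0.22688457369804382), (0.06417492032051086, 0.11081409454345703), 74.07118225097656)
0.7 [316.0, 351.7] 1762 [ 0.4358 -0.308   0.0081] ((0.43844902515411377, -0.29698407649993896), (0.0725567415356636, 0.06255567818880081), 5.080167293548584)
dot [ 0.5964 -0.2347  0.05  ] front mid [ 0.5109 -0.2101  0.05  ]
(495, 765, 3)
```

View pics/crop1.png

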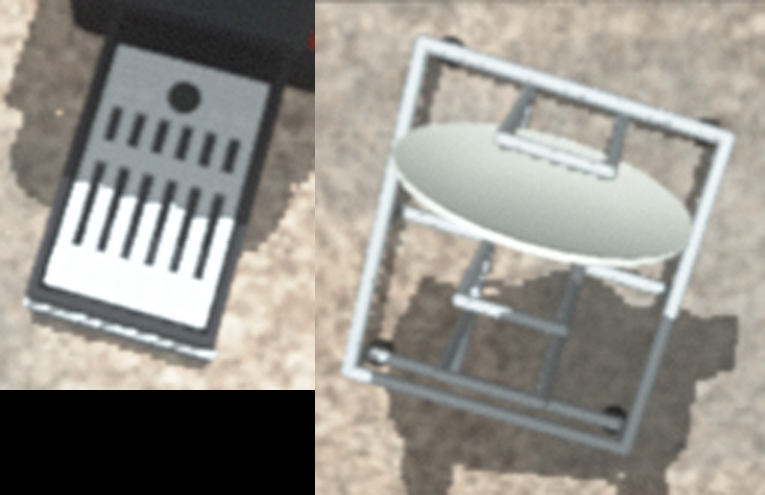

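The crop gives the grid's four corners and the rack's rim corners to a fraction of a pixel. I'll compute both poses and then press.

```bash
python3 - <<'E'
from h import *
np.set_printoptions(precision=4,suppress=True)
def load(n): 
    z=np.load(n);return {k:z[k] for k in z.files}
g=load('w_grid.npz');r=load('w_rack.npz')
def fit(c,px,z,L,W):
    P=np.array([at_z(c,p,z)[:2] for p in px]);M=np.array([[L/2,W/2],[L/2,-W/2],[-L/2,W/2],[-L/2,-W/2]])
    m=P.mean(0);U,S,V=np.linalg.svd((P-m).T@M);Rm=U@V
    print(m,'yaw',np.arctan2(Rm[1,0],Rm[0,0]),'res mm',1e3*(P-m-M@Rm.T).ravel())
fit(g,[(140+a/3,230+b/3) for a,b in [(43,118),(75,270),(285,43),(328,207)]],.05,.096,.060)
fit(r,[(85+a/3,180+(b-315)/3) for a,b in [(43,423),(138,728),(372,352),(445,625)]],.041,.136,.123)
print('dot',at_z(g,(140+98/3,230+184/3),.05))
o=ori(np.radians(31),-.27)
for p in ([.55,-.225,.12],[.595,-.235,.07],[.6,-.236,.035]): print(manip.solve_ik(p,o))
for L in (35,45,55,64):
  print(L,manip.solve_ik([.525,-.21,.055],ori(np.radians(L),-.27)))
E
```

```text
[ 0.5638 -0.2259] yaw -0.25877613645036346 res mm [-0.015  -0.615   2.4087 -0.8514 -1.0633  1.5746 -1.3305 -0.1082]
[0.4994 0.0102] yaw -0.2866475329096882 res mm [-2.5429 -1.3462 -1.8762  2.2544  0.7574 -3.2319  3.6617  2.3237]
dot [ 0.5957 -0.235   0.05  ]
[-0.5185 -0.3866  1.9455  0.1458  1.0598  1.2849]
[-0.4892 -0.2155  1.8991  0.1399  0.9323  1.2984]
[-0.4861 -0.167   1.922   0.1461  0.8611  1.2893]
35 [-0.5301 -0.4917  2.1614  0.1916  0.8861  1.2341]
45 [-0.566  -0.6227  2.3151  0.3212  0.7118  1.1116]
55 [-0.6046 -0.7291  2.4599  0.5457  0.5448  0.895 ]
64 None
```

```bash
python3 - <<'E'
from h import *
np.set_printoptions(precision=4,suppress=True)
yaw=-.26;e=np.array([np.cos(yaw),np.sin(yaw),0]);c0=np.array([.5638,-.2259,0])
L=np.radians(31);o=ori(L,yaw);a=np.array([*(np.sin(L)*e[:2]),-np.cos(L)])
manip.set_gripper(0.0)
t=c0+e*.040+[0,0,.062]
manip.move_pose(t-a*.06,o)
manip.movel(t,velocity=.08)
s=manip.sense();print(s['t'],s['ee_pos'],s['ft_force'])
print(manip.movel(t-[0,0,.03],velocity=.02,f_stop=12));s=manip.sense();print(s['t'],s['ee_pos'],s['ft_force'])
c=shot('wrist');save(c,'w_press.png')
E
```

```text
6.1833 [ 0.6027 -0.2363  0.0626] [-0.6547 -0.1897 -0.0358]
True
7.3167 [ 0.6046 -0.2371  0.0407] [0.6686 0.3278 2.7692]
```

View pics/w_press.png

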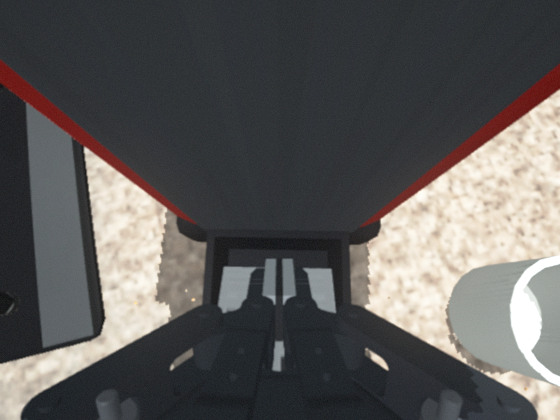

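The tip is on the grid's back end, centred in the tray. I'll push a little more to make sure of the stop, then back off and look.

```bash
python3 - <<'E'
from h import *
np.set_printoptions(precision=4,suppress=True)
p=np.array(manip.sense()['ee_pos'])
print(manip.movel(p-[0,0,.012],velocity=.02,f_stop=15));s=manip.sense();print(s['t'],s['ee_pos'],s['ft_force'])
manip.dwell(.25)
yaw=-.26;L=np.radians(31);a=np.array([np.sin(L)*np.cos(yaw),np.sin(L)*np.sin(yaw),-np.cos(L)])
p=np.array(manip.sense()['ee_pos'])
manip.movel(p-a*.10,velocity=.15)
manip.set_gripper(.085)
e=np.array([np.cos(yaw),np.sin(yaw),0])
manip.move_pose(np.array([.5638,-.2259,.17])-e*.12,ori(np.radians(45),yaw))
c=shot('wrist');save(c,'w_tip.png');np.savez('w_tip',**{k:np.array(v) for k,v in c.items()})
print(manip.sense()['t'])
for q in ['drip_grid','press_mark','front_edge']:
    for d in manip.landmark_of('wrist',q)[:2]: print(q,round(d['confidence'],2),d['pixel'],at_depth(c,d['pixel']))
d=manip.cut_out('wrist','drip_grid')[0];b=cloud(c,d['pixels'])
b=b[(abs(b[:,0]-.56)<.08)&(abs(b[:,1]+.226)<.06)]
X=(b-[.5638,-.2259,0])@np.stack([e,[-e[1],e[0],0],[0,0,1]],1)
for lo in range(-60,60,10):
    m=(X[:,0]*1e3>=lo)&(X[:,0]*1e3<lo+10)
    if m.sum()>20: print(lo,m.sum(),1e3*np.percentile(X[m],[3,50,97],axis=0)[:,1:].T.ravel())
E
```

```text
True
7.7583 [ 0.6076 -0.2383  0.0391] [0.5054 0.7052 3.5006]Traceback (most recent call last):
  File "<stdin>", line 11, in <module>
cell.MotionError: the arm cannot take that pose within its joint ranges
```

```bash
cat > tip.py <<'E'
from h import *
np.set_printoptions(precision=4,suppress=True)
yaw=-.26
e=np.array([np.cos(yaw),np.sin(yaw),0])
manip.move_pose(np.array([.5638,-.2259,.17])-e*.09,ori(np.radians(35),yaw))
c=shot('wrist');save(c,'w_tip.png');np.savez('w_tip',**{k:np.array(v) for k,v in c.items()})
print(manip.sense()['t'],manip.sense()['finger_gap'])
for q in ['drip_grid','press_mark','front_edge']:
    for d in manip.landmark_of('wrist',q)[:2]: print(q,round(d['confidence'],2),d['pixel'],at_depth(c,d['pixel']))
d=manip.cut_out('wrist','drip_grid')[0];b=cloud(c,d['pixels'])
b=b[(abs(b[:,0]-.56)<.08)&(abs(b[:,1]+.226)<.06)]
X=(b-[.5638,-.2259,0])@np.stack([e,[-e[1],e[0],0],[0,0,1]],1)
for lo in range(-60,60,10):
    m=(X[:,0]*1e3>=lo)&(X[:,0]*1e3<lo+10)
    if m.sum()>20: print(lo,m.sum(),1e3*np.percentile(X[m],[3,50,97],axis=0)[:,1:].T.ravel())
E
python3 tip.py
```

```text
10.1333 0.08484825893093602
drip_grid 0.61 [201.6, 277.3] [ 0.5577 -0.2243  0.057 ]
drip_grid 0.49 [213.6, 278.0] [ 0.5438 -0.2213  0.0635]
press_mark 0.92 [275.0, 384.6] [ 0.4622 -0.2488  0.1953]
press_mark 0.65 [168.7, 275.4] [ 0.6026 -0.234   0.0348]
front_edge 0.86 [235.6, 277.6] [ 0.523  -0.2154  0.0662]
front_edge 0.45 [331.5, 74.2] [ 0.4699 -0.1333  0.2282]
-50 182 [-26.6265  -1.6023  27.8988  64.9212  67.6557  69.8404]
-40 748 [-27.2532   1.0675  29.5105  68.604   71.1934  73.6036]
-30 491 [-27.5091   2.0314  29.8527  63.7769  67.0943  69.4415]
-20 322 [-27.9823   1.6274  30.6663  57.9127  61.5902  64.458 ]
-10 337 [-27.8612   3.1259  30.8641   4.3656  56.459   59.4594]
0 574 [-26.5819   2.2454  30.0246  37.508   49.9437  54.2313]
10 348 [-28.2776   1.344   30.0322   4.4557  47.1565  49.5716]
20 362 [-27.735    0.3545  28.7433  37.8164  41.0492  44.3003]
30 403 [-27.9799  -0.6653  28.3381   4.4181  36.8668  39.4284]
40 276 [-28.5066  -0.1233  28.5048  30.3275  32.5774  34.967 ]
```

View pics/w_tip.png

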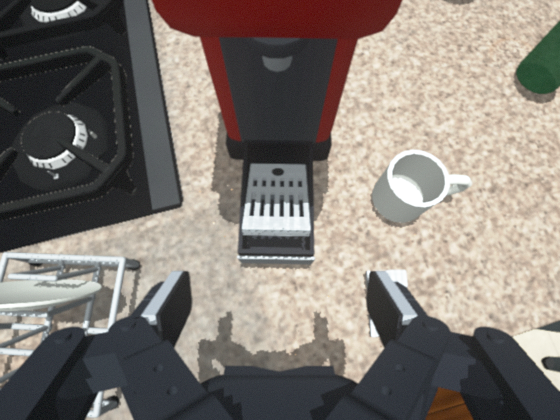

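The picture shows the grid tipped: raised front edge at (236,278), press mark at (170,277). It measures about 25° with the front top edge at z ≈ 0.072, as expected. Now the grasp.

```bash
cat > grasp.py <<'E'
from h import *
np.set_printoptions(precision=4,suppress=True)
yaw=-.26;L=np.radians(50)
e=np.array([np.cos(yaw),np.sin(yaw),0]);n=np.array([-e[1],e[0],0]);k=np.array([0,0,1.])
a=np.sin(L)*e-np.cos(L)*k
t=np.array([.5638,-.2259,0])+e*-.028+n*.001+k*.0597
o=ori(L,yaw)
manip.move_pose(t-a*.06,o);manip.movel(t,velocity=.08)
s=manip.sense();print(s['t'],s['ee_pos'],t,s['ft_force'])
manip.set_gripper(.055)
s=manip.sense();print(s['t'],s['finger_gap'],s['grasp_force'],s['ft_force'])
c=shot('wrist');save(c,'w_grip.png');c=shot('side')
cv2.imwrite('pics/s_grip.png',cv2.resize(np.hstack([cv2.imread('pics/w_grip.png')[100:400,140:420],cv2.resize(c['frame'][180:280,240:340,::-1],(300,300),interpolation=cv2.INTER_CUBIC)]),None,fx=1.3,fy=1.3))
E
python3 grasp.py
```

```text
Traceback (most recent call last):
  File "grasp.py", line 8, in <module>
    manip.move_pose(t-a*.06,o);manip.movel(t,velocity=.08)
    ~~~~~~~~~~~~~~~^^^^^^^^^^^
cell.MotionError: the arm cannot take that pose within its joint ranges
```

```bash
sed -i 's/^manip.move_pose.*/print(manip.solve_ik(t+k*.05-e*.01,o),manip.solve_ik(t,o))\nmanip.move_pose(t+k*.05-e*.01,o);manip.movel(t,velocity=.08)/' grasp.py; python3 grasp.py
```

```text
[-0.6028 -0.7203  2.312   0.3893  0.7455  1.0525] [-0.5923 -0.6202  2.3456  0.4452  0.619   0.9818]
11.6167 [ 0.5374 -0.2179  0.0607] [ 0.537  -0.2177  0.0597] [ 0.1631 -0.2558 -0.0976]
11.9917 0.05777049569547281 61.12152457237244 [-10.3553   4.1912   5.986 ]
```

View pics/s_grip.png

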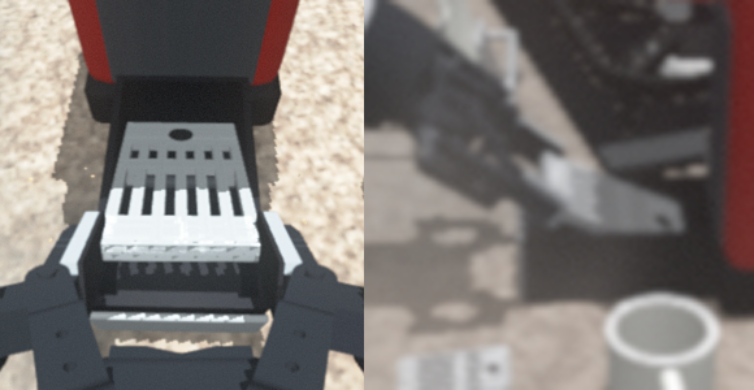

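The pads hold the grid's raised front end (gap 58 mm, 61 N), clear of the tray. Now I'll lift straight up and check how it sits in the hand.

```bash
cat > lift.py <<'E'
from h import *
np.set_printoptions(precision=4,suppress=True)
p=np.array(manip.sense()['ee_pos'])
for dz in (.03,.12):
    manip.movel(p+[0,0,dz],velocity=.06)
    s=manip.sense();print(s['t'],s['ee_pos'],s['finger_gap'],s['grasp_force'],s['ft_force'])
c=shot('wrist');save(c,'w_lift.png')
d=manip.cut_out('wrist','drip_grid');
T=np.eye(4);s=manip.sense();T[:3,:3]=R.from_euler('xyz',s['tcp_rot']).as_matrix();T[:3,3]=s['ee_pos']
for q in d[:2]:
    b=cloud(c,q['pixels']);X=(b-T[:3,3])@T[:3,:3]
    X=X[(abs(X[:,1])<.04)&(abs(X[:,0])<.15)&(X[:,2]>-.05)&(X[:,2]<.12)];print(q['confidence'],len(X))
    if len(X)<50: continue
    for lo in range(-40,100,10):
        m=(X[:,2]*1e3>=lo)&(X[:,2]*1e3<lo+10)
        if m.sum()>15: print(lo,m.sum(),1e3*np.percentile(X[m],[3,50,97],axis=0)[:,:2].T.ravel())
for q in ['press_mark','front_edge']:
    for d in manip.landmark_of('wrist',q)[:2]:
        P=at_depth(c,d['pixel']);print(q,d['confidence'],d['pixel'],P,1e3*(P-T[:3,3])@T[:3,:3])
E
python3 lift.py
```

```text
12.7667 [ 0.5372 -0.2177  0.0909] 0.05757469624058252 63.93060922622681 [ 0.5404  0.8153 -1.2867]
14.4167 [ 0.5371 -0.2177  0.1803] 0.057835379388762154 63.93157124519348 [ 0.7971  0.476  -1.2351]
0.91 0
0.69 9860
-20 2525 [ -5.3887   0.8809   3.8331 -26.3049   0.4469  27.8794]
-10 1574 [  3.183    4.6533   6.0915 -26.7259   0.9285  28.4339]
0 832 [  4.8085   6.7372   8.2597 -28.0858   1.4492  29.5847]
10 717 [  6.3128   9.0432  10.4484 -28.2814   0.3943  29.6931]
20 629 [  8.1529  11.2045  12.6281 -28.3706   0.9538  29.0359]
30 1346 [  1.8891  12.7577  14.8057 -26.6328  -0.2725  27.7752]
40 488 [ 14.1848  15.5705  17.1476 -28.3551   0.3254  29.1329]
50 741 [ 14.3804  17.8028  19.5111 -27.0932   0.3004  28.796 ]
60 579 [ 18.7487  20.2398  21.6115 -27.6595   0.2784  28.3202]
70 409 [ 21.0016  22.1587  23.1246 -27.0154   3.1645  28.6734]
press_mark 0.97 [390.5, 401.3] [ 0.4636 -0.3157  0.0116] [-158.7541  113.703    73.5224]
press_mark 0.56 [205.0, 277.0] [ 0.5976 -0.2333  0.1546] [20.4147 -0.4197 64.3903]
front_edge 0.62 [294.0, 278.4] [ 0.5251 -0.2151  0.1887] [ -1.5838   0.643  -14.6804]
```

View pics/w_lift.png

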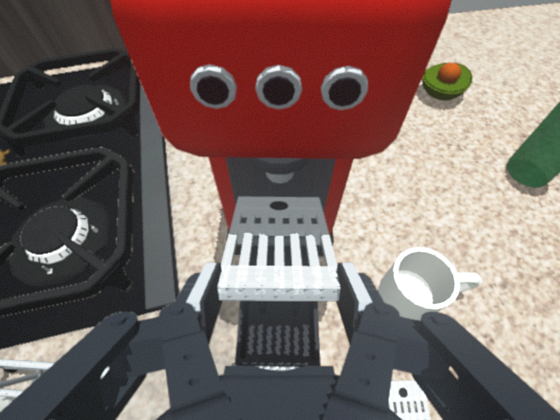

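The grid is held level, with its front edge at (294,278) and the slots visible, clear of the tray. The machine-view numbers give a grid tilt of 12.4° in the hand. Next, a fresh view of the rack from the side, fitting its rim to the depth data from several views.

```bash
cat > rackfit.py <<'E'
from h import *
from scipy.optimize import least_squares
np.set_printoptions(precision=4,suppress=True)
import os
def load(n): 
    z=np.load(n);return {k:z[k] for k in z.files}
if not os.path.exists('w_rack2.npz'):
    p=np.array(manip.sense()['ee_pos'])
    manip.movel([p[0]-.05,p[1]+.06,.25],velocity=.2)
    manip.move_pose([.47,-.13,.27],ori(np.radians(5),-.287))
    c=shot('wrist');np.savez('w_rack2',**{k:np.array(v) for k,v in c.items()});save(c,'w_rack2.png');print(manip.sense()['t'],manip.sense()['finger_gap'])
    for q in ['rack','front_slot','middle_slot']:
        for d in manip.landmark_of('wrist',q)[:1]:print(q,d['confidence'],at_z(c,d['pixel'],.014 if q!='rack' else 0))
    for n in('scene','side'): c=shot(n);np.savez(n,**{k:np.array(v) for k,v in c.items()})
W,H=.136,.123
def loc(P,v):
    c,s=np.cos(v[2]),np.sin(v[2]);D=P-v[:2];return np.stack([c*D[:,0]+s*D[:,1],-s*D[:,0]+c*D[:,1]],1)
def sd(P,v):
    q=abs(loc(P,v))-[W/2,H/2]
    return np.where((q>0).all(1),np.hypot(*q.T),np.max(q,1))
S=[]
for n in ['w_rack','w_rack2','w_grid','w_tip','scene','side']:
    c=load(n+'.npz');full=cloud(c,np.ones((420,560),bool))
    rr,cc=np.nonzero(c['z_map']>0)
    m=(full[:,2]>.028)&(full[:,2]<.052)&(full[:,0]>.38)&(full[:,0]<.62)&(abs(full[:,1])<.14)
    o=c['T'][:3,3];d=full[m]-o;P=(o+d*((.0395-o[2])/d[:,2])[:,None])[:,:2]
    v=np.array([.4994,.0102,-.2866])
    for tol in (.012,.008,.006,.006):
        Q=P[abs(sd(P,v))<tol]
        if len(Q)<30: break
        v=least_squares(lambda x:sd(Q,x),v,loss='soft_l1',f_scale=.002).x
    print(n,len(Q),v,'rms mm',1e3*np.sqrt(np.mean(sd(Q,v)**2)))
    if n.startswith('w_rack'):
        # hoop tops / all points along rack x near middle
        X=np.c_[loc(full[:,:2],v),full[:,2]];k=(abs(X[:,1])<.018)&(abs(X[:,0])<.07)&(X[:,2]>.055)&(X[:,2]<.08)
        h=np.histogram(X[k,0]*1e3,np.arange(-70,71,5));print('hoops',[(int(b),int(a)) for a,b in zip(*h) if a>3])
E
python3 rackfit.py
```

```text
Traceback (most recent call last):
  File "rackfit.py", line 9, in <module>
    manip.movel([p[0]-.05,p[1]+.06,.25],velocity=.2)
    ~~~~~~~~~~~^^^^^^^^^^^^^^^^^^^^^^^^^^^^^^^^^^^^^
cell.MotionError: the arm cannot follow that straight line within its joint ranges
```

```bash
sed -i "s/^    manip.movel(.*/    e=np.array([np.cos(-.26),np.sin(-.26),0]);manip.movel(p-e*.05+[0,0,.01],velocity=.1,rotation=ori(np.radians(32),-.26));manip.movel(p-e*.08+[0,.04,.09],velocity=.15,rotation=ori(np.radians(15),-.26))/" rackfit.py; python3 rackfit.py
```

```text
16.4333 0.05725235266756778
rack 0.8 [0.4932 0.0115 0.    ]
front_slot 0.9 [0.4773 0.0174 0.014 ]
middle_slot 0.77 [0.5132 0.0049 0.014 ]
w_rack 2041 [ 0.4992  0.0113 -0.2922] rms mm 2.495739387540947
hoops [(-50, 95), (-45, 52), (-20, 104), (-15, 51), (25, 204), (30, 97), (40, 130), (45, 42)]
w_rack2 1817 [ 0.4991  0.0111 -0.2882] rms mm 2.5566776159855538
hoops [(-50, 86), (-45, 36), (-20, 91), (-15, 34), (25, 181), (30, 92), (40, 96), (45, 65)]
w_grid 2362 [ 0.4992  0.0104 -0.2907] rms mm 2.6107009698578274
w_tip 1603 [ 0.4975  0.0118 -0.2942] rms mm 2.2838175275212094
scene 273 [ 0.4962  0.0113 -0.2924] rms mm 2.7973720466126326
side 210 [ 0.4977  0.013  -0.282 ] rms mm 2.8409019574280734
```

```bash
cat > ins.py <<'E'
from h import *
import sys
np.set_printoptions(precision=4,suppress=True)
def load(n): 
    z=np.load(n);return {k:z[k] for k in z.files}
# grid in tool from w_rack2
c=load('w_rack2.npz');s=manip.sense();Rt=R.from_euler('xyz',s['tcp_rot']).as_matrix()
X=(cloud(c,np.ones((420,560),bool))-np.array(s['ee_pos']))@Rt
X=X[(abs(X[:,1])<.022)&(X[:,2]>-.005)&(X[:,2]<.07)&(X[:,0]>-.005)&(X[:,0]<.035)]
f=np.polyfit(X[:,2],X[:,0],1)
for _ in range(4):
    r=X[:,0]-np.polyval(f,X[:,2]);f=np.polyfit(X[abs(r)<.003][:,2],X[abs(r)<.003][:,0],1)
th=np.arctan(f[0]);print('tilt deg',np.degrees(th),'x at z=.064',np.polyval(f,.0644),len(X))
d=np.array([np.sin(th),0,np.cos(th)]);nn=np.array([np.cos(th),0,-np.sin(th)])
end=np.array([np.polyval(f,.0644),.0007,.0644])+.014*d-.007*nn;print('end in tool',end)
v=np.array([.4988,.0112,-.290]);h=np.array([np.cos(v[2]),np.sin(v[2]),0])
F=np.array([v[0],v[1],.014])-.015*h
q=np.radians(15);u=np.sin(q)*h-np.cos(q)*np.array([0,0,1.])
o=ori(q-th,v[2]);T=F-R.from_euler('xyz',o).apply(end)
print('final tcp',T,manip.solve_ik(T,o));np.savez('ins',T=T,u=u,o=o)
manip.move_pose(T-u*.12,o)
manip.movel(T-u*.062,velocity=.1)
print(manip.movel(T-u*.004,velocity=.04,f_stop=6))
s=manip.sense();print(s['t'],s['ee_pos'],s['ft_force'],'remaining',(T-s['ee_pos'])@u)
E
python3 ins.py
```

```text
tilt deg 12.969572611870325 x at z=.064 0.021069559761477376 4623
end in tool [0.0174 0.0007 0.0796]
final tcp [0.4653 0.0219 0.0929] [-0.019  -0.294   1.8353 -0.0095  1.5662  1.8417]
False
19.75 [0.4644 0.0222 0.0971] [ 0.0682 -0.3483 -1.5119] remaining 0.00427345949306899
```

```bash
python3 - <<'E'
from h import *
np.set_printoptions(precision=4,suppress=True)
z=np.load('ins.npz')
print(manip.movel(z['T']+z['u']*.008,velocity=.02,f_stop=4))
s=manip.sense();print(s['t'],s['ee_pos'],s['ft_force'],s['finger_gap'],'past',(s['ee_pos']-z['T'])@z['u'])
a=shot('scene')['frame'][160:260,180:300,::-1];b=shot('side')['frame'][130:230,200:320,::-1];w=shot('wrist')['frame'][:,:,::-1]
up=lambda i:cv2.resize(i,(360,300),interpolation=cv2.INTER_CUBIC)
cv2.imwrite('pics/pre.png',np.hstack([np.vstack([up(a),up(b)]),np.vstack([cv2.resize(w,(400,300)),cv2.resize(w[150:360,140:420],(400,300))])]))
E
```

```text
True
20.1333 [0.4657 0.0219 0.0921] [-1.6578  0.6961  4.1365] 0.05802046789358715 past 0.0009106229471109551
```

View pics/pre.png

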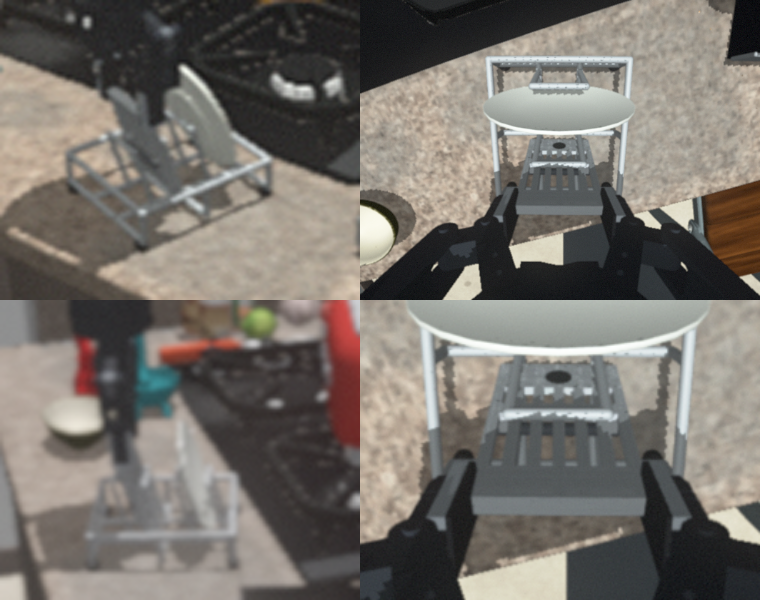

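The grid stands in the front slot, with the middle hoop's top wire in front of it at (415,560) in the wrist crop. The floor contact came within 1 mm of prediction. Time to release, back off and check.

```bash
python3 - <<'E'
from h import *
np.set_printoptions(precision=4,suppress=True)
z=np.load('ins.npz')
manip.set_gripper(.085);manip.dwell(.3)
p=np.array(manip.sense()['ee_pos']);manip.movel(p-z['u']*.10,velocity=.06)
manip.movel(p-z['u']*.10+[-.0,0,.05],velocity=.15);manip.dwell(.5)
c=shot('wrist');s=manip.sense();print(s['t'],s['ft_force'])
d=manip.cut_out('wrist','drip_grid')
v=np.array([.4988,.0112,-.290]);h=np.array([np.cos(v[2]),np.sin(v[2]),0]);M=np.stack([h,[-h[1],h[0],0],[0,0,1]],1)
for q in d[:2]:
    X=(cloud(c,q['pixels'])-[v[0],v[1],0])@M
    X=X[(abs(X[:,0])<.07)&(abs(X[:,1])<.06)];print(q['confidence'],len(X))
    for lo in range(0,130,10):
        m=(X[:,2]*1e3>=lo)&(X[:,2]*1e3<lo+10)
        if m.sum()>10: print(lo,m.sum(),1e3*np.percentile(X[m],[5,50,95],axis=0)[:,:2].T.ravel())
for q in('press_mark','front_edge'):
    for k in manip.landmark_of('wrist',q)[:2]:
        P=at_depth(c,k['pixel']);print(q,k['confidence'],1e3*(P-[v[0],v[1],0])@M)
E
```

```text
23.825 [ 0.7612 -0.0708  0.2953]
0.93 2998
0 63 [-57.8788 -45.3397  -3.9028 -15.4101   9.2291  32.0356]
10 57 [-37.7345  -4.358   -4.2546 -25.4916  -0.784   19.7705]
20 225 [-10.5405  -8.4191  -5.3439 -26.1817   1.5137  28.0168]
30 237 [-16.3349 -13.5092 -11.3956 -26.6626   1.4838  29.1608]
40 94 [-23.0182 -21.1116 -17.3135 -28.0616  -3.466   30.1737]
50 523 [-35.8644 -27.3212 -22.9622 -24.9323   0.3399  26.6735]
60 225 [-34.3156 -31.6084 -28.9879 -26.9593   1.3478  29.1901]
70 289 [-46.2657 -37.4419 -24.1833 -27.0733   1.3229  28.982 ]
80 319 [-45.9803 -43.666  -40.4752 -26.679    2.2614  29.0955]
90 734 [-58.8465 -50.2604 -46.4937 -25.4297   0.7697  27.2201]
100 180 [-55.2552 -53.1427 -51.4312 -24.3617   0.7603  26.7946]
0.91 0
press_mark 0.94 [  58.5611 -322.1722   12.6985]
press_mark 0.9 [-10.3941  -1.9037  28.9956]
front_edge 0.81 [   4.3637 -322.7911    7.2907]
front_edge 0.63 [-56.7149  -0.2807  98.7008]
```

The released grid leans 30° (0.53 rad, limit 0.62). Its origin is at about (-39, 1, 51) mm in the rack frame, inside the limits on every axis. The robot is clear, so I'm handing it in.

```bash
python3 -c "
from cell import manip
print(manip.finish_job())"
```

```text
the job is handed in; nothing more can be done
None
```

I tipped the drip grid, lifted it out and stood it on end in the rack's front slot, then handed the job in at about 24 s. My last measurement had it leaning about 0.53 rad (limit 0.62) and inside the position limits; the hand-in call returned no verdict.

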